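Mix the jar on the touch-start mixer

ROBOT

A 7-joint arm with a two-finger parallel gripper is mounted at the origin on a cart in front of the work surface, level with it; the furniture and walls round the work are solid. World frame = base frame: x ahead of the robot, y to its left, z up, the work surface at z = 0. Lengths are in mm, angles in degrees, forces in N, time in s.
With the tool pointing down it reaches from about 400 to 850 mm from the base axis. Payload 10.4 kg.
Tool frame: the origin (TCP) lies midway between the tips of the shut fingers; the grasp point (between the pads) lies 19 mm behind it; z points along the fingers, y is the line along which they close (so a half turn about z gives the same grasp; the last joint's range is limited). The gripper opens to 87 mm and grips with 3 to 60 N. Pads are 19 mm wide; open, the fingers measure 117 mm over their backs; the gripper's body (75 mm by 190 mm) begins 51 mm behind the grasp point.
Start: joints at [68.09, 19.034, -3.707, 83.658, 1.238, 77.344, -5.071], TCP at [220.077, -584.994, 222.576] pointing down, gripper open.
Joint ranges: [-148.97, 148.97], [-28.65, 121.19], [-84.17, 76.75], [9.2, 138.47], [-72.65, 252.65], [3.7, 117.97], [-149.18, 149.18]. Speed limits (degrees/s): [127.2, 127.2, 159.86, 159.86, 180, 180, 180].

INTERFACE

Orientations are given as [roll, pitch, yaw] about the fixed x, y, z axes, in that order (R = Rz(yaw) Ry(pitch) Rx(roll)).
In Python, from bench import * gives the robot as it stands.
- The arm moves only by the tool drive_tool, never from a script. Its argument "motion" is a list of rows, each an object with "gripper": the gripper command: -1 is fully open, 1 is shut, values between are in proportion; "dp": the shift along the tool's x, y, z in mm, a list of three; "turn": the turn about the tool's z in rad. In form: [{"gripper": gripper, "dp": [x, y, z], "turn": turn}, ...]. A call has 1 to 12 rows; each row shifts and turns the commanded pose from where the row before left it, along the tool's axes as they then stand; what a row does not reach is not made up. A row lasts 1/10 s, in which the tool goes at most 50 mm and 8.59 degrees, less where a joint would pass 70% of its speed; a pose out of reach is approached as far as the arm can. A call is refused whole if a number of a shift passes 50 or a number of a turn 0.15, either way. A call with a gripper value outside its range is refused whole. The fingers move at their own pace and stop on an object; "grip_force" is the grip in N (left out, the last holds). Time passes only in rows, so rows that do not move let the fingers close. It gives the time, the measured TCP pose, the force, the opening and the grip force at its end, in the units of the state.
- sense(): the state, without advancing time (a new reading comes with each control period).
- grab_frame(name): name is "side" or "top"; returns a dict with "frame" (420x560x3 uint8, red, green, blue), "range_z" (420x560 float32, mm along the optical axis (not along the pixel's ray), 0 where there is no reading), "K" (3x3 intrinsics, pixels), "R" (3x3) and "t" (3): a world point X has camera coordinates R X + t. Camera axes: x right, y down, z forward; pixel columns grow to the right and rows downward; lengths in mm; the calibration is good to about 2 mm. A picture is of the moment at which its call begins.
- hand_in(): hands the job in; it is judged then, once.
The state is a dict: "clock": time; "joint_pos": joint angles; "joint_velocities": joint speeds; "effort": joint torques, N m; "position": TCP position; "tool_rot": TCP orientation; "contact_force": force on the tool from outside, world axes, zero at the start; "wrist_torque": the same for the moment, N m; "grip_width": opening from 0.0 (shut) to 1.0 (fully open); "finger_force": force on a finger pad.
Only numpy, scipy, OpenCV 4.12 (cv2) and the standard library are available. Lean on these libraries where they do the work, as an engineer would, in place of code of your own. Each camera call takes 0.05 s, during which the arm holds its last target. There are 200 camera calls.

TASK

Mix the yellow-lidded jar from the right of the bench on the touch-start mixer: take the red transport bracket off the mixer and hang it astride the free part of the bench rail, then stand the jar in the mixer's sprung ring cradle and press it all the way down. The mixer runs only while the jar is pressed, so finish with the arm still holding the jar down. Leave the other jar, the glue bottle, the hex key set and the sanding block where they are.

Things in the scene. Friction and masses are not known exactly. Their poses are not given: they have to be found in the camera images.
- bracket: Red steel arch (inverted U, 4 mm strap 28 mm wide, 136 mm over the feet, 89 mm high with its grip) that at the start stands on the mixer's deck astride the cradle and blocks it. Loose, about 0.18 kg. Origin on its underside, midway between the two feet; its legs stand at +x and -x (inside faces 50 mm from the middle), z is up.
- bracket_grip (a point): Middle of the useful part of the bracket's black upright grip tab (78 mm above the feet); same axes as the bracket. The tab is 12 mm thick along x, 26 mm wide along y, and stands from 55 to 89 mm above the feet: pinch it from above across its x faces.
- bracket_saddle (a point): Middle of the underside of the bracket's arch, 51 mm above its feet and 27 mm under bracket_grip: the spot that comes to rest on the rail; same axes as the bracket. The arch slopes down a little to both sides, so it settles near its middle.
- rail: Fixed bench rail: a horizontal steel tube, 16 mm thick, along the rail's y axis at 150 mm above the bench (its top at 158 mm), on two grey posts 280 mm apart. A grey roll of tape (104 mm across) hangs on the tube from 70 to 118 mm on the +y side; the rest of the tube is free. Origin on the bench midway between the posts.
- rail_free (a point): Point on the top of the rail's tube, in the middle of its free part (45 mm to the -y side of the rail's middle); same axes as the rail: y along the tube, z up. A hung bracket has a leg on each side of the tube, its x axis across the tube.
- yellow_jar_center (a point): Centre of the closed clear jar with the yellow screw lid (60 mm diameter, 76 mm high, about 0.18 kg), half-way up; z is its axis. It stands on the bench to the right of the mixer (another yellow-lidded jar far to the left, out of reach, is part of the room). Its body is 60 mm across up to about 65 mm high, the lid above that 56 mm.
- cradle_floor (a point): Middle of the floor of the ring cradle on top of the mixer (small fixed white machine, deck 56 mm above the bench); z is up and it moves with the cradle; 76 mm above the bench when not pressed. The black rubber ring has a 66 mm bore widening to about 74 mm at its rim, which stands 20 mm above the floor; outside diameter 84 mm.
- cradle (a joint): How far the cradle is pressed down (m): 0 at the top (rest), 0.012 at its hard stop. A spring holds it up: about 5 N of push starts it down, about 15 N takes it to the stop, a jar's own weight does not move it.
- red_jar_center (a point): Centre of the other closed clear jar, with the red lid (64 mm diameter, 88 mm high); a bystander on the bench on the right. The two jars may stand either way round.
- glue: Bystander: white glue bottle with red label, 55 mm diameter, 147 mm high, behind the mixer; origin on its underside.
- sander: Bystander: black rubber sanding block, 72 x 108 x 38 mm, front left; origin on its underside.
- keys: Bystander: red folding hex key set, 45 x 78 x 20 mm, at the front, left of the mixer; origin on its underside.
Mind the look-alikes: they are no part of the job. There is more than one size of the part that bears yellow_jar_center; the job needs the smaller.

How it is judged:
By the outcome, as a careful person would: the job done as asked, in the order asked, and still so for the second after the job is handed in, while the arm keeps its last pose, push and grip.
It also fails if it takes over 59 s, if anything falls off the work surface, if the arm or the gripper's body presses on something with over 40 N, if the wrist force passes 120 N, or if a joint passes its speed limit or range.

## Working session

There is one attempt and no reset: what is moved stays moved. The work goes in short steps, Python scripts to look and compute and a tool call to move; the robot and the scene stay as the last step left them, time stands still between calls to the robot, and variables do not carry over. Pictures are saved under pics/ and viewed, at most 10 in all, crops included, and the job is handed in when it is done.

Besides the shell and the picture viewer there is one more tool, called by a JSON object that holds its "op" and its "data". drive_tool: Moves the arm, as the interface text tells. Its arguments: {"type":"object","properties":{"motion":{"type":"array","items":{"type":"object","properties":{"gripper":{"type":"number"},"dp":{"type":"array","items":{"type":"number"}},"turn":{"type":"number"}}}},"grip_force":{"type":"number"}},"required":["motion"]}

```bash
mkdir -p pics; cat > h.py <<'E'
from bench import *
import numpy as np, cv2
def shot(n,name):
    f=grab_frame(n); np.savez('pics/'+name+'.npz',**f); cv2.imwrite('pics/'+name+'.png',f['frame'][:,:,::-1]); return f
def pt(f,u,v):
    z=float(f['range_z'][v,u]); K=f['K']
    c=np.array([(u-K[0,2])*z/K[0,0],(v-K[1,2])*z/K[1,1],z]); return f['R'].T@(c-f['t'])
def cloud(f):
    z=f['range_z'].astype(float); K=f['K']; v,u=np.indices(z.shape)
    c=np.stack([(u-K[0,2])*z/K[0,0],(v-K[1,2])*z/K[1,1],z],-1); return (c-f['t'])@f['R']
E
python3 - <<'E'
from h import *
for n in('side','top'):
    f=shot(n,n+'0'); print(n,f['R'].round(2).tolist(),f['t'].round(),f['K'].round().tolist())
s=sense(); print({k:s[k] for k in('clock','position','tool_rot','contact_force','grip_width')})
E
```

```text
side [[-0.88, -0.47, 0.0], [-0.18, 0.32, -0.93], [0.44, -0.82, -0.36]] [ 498.  198. 1213.] [[518.0, 0.0, 281.0], [0.0, 518.0, 217.0], [0.0, 0.0, 1.0]]
top [[-0.07, -1.0, 0.0], [-0.98, 0.06, -0.2], [0.2, -0.02, -0.98]] [  46.  589. 1474.] [[469.0, 0.0, 285.0], [0.0, 469.0, 209.0], [0.0, 0.0, 1.0]]
{'clock': 0.1, 'position': array([ 219.9059383 , -584.69052375,  221.90077633]), 'tool_rot': array([-1.79932586e+02,  3.57546582e-03,  2.06139346e+01]), 'contact_force': array([0.37218502, 0.83445669, 0.04133155]), 'grip_width': 0.997515194685517}
```

View pics/side0.png

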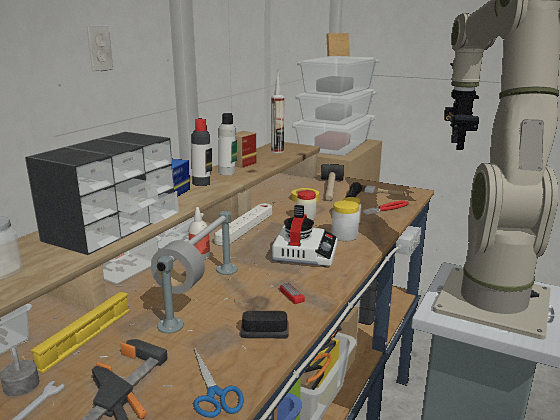

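View pics/top0.png

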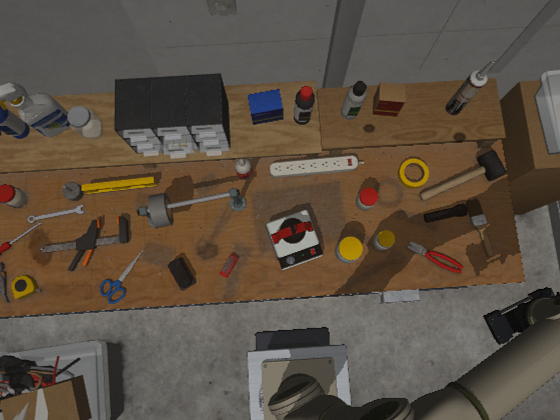

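The side picture shows the mixer with the red bracket at (298,232) and the rail with its tape at (175,262) and (225,245). In the top picture there are two yellow-lidded candidates, a big one at (349,249) and a small one at (384,240). The red jar is at (368,198), the mixer at (293,238) and the rail runs (150,208)–(238,200). I'll check the two candidates enlarged and by size.

```bash
python3 - <<'E'
from h import *
f=dict(np.load('pics/top0.npz')); P=cloud(f)
cv2.imwrite('pics/c1.png',cv2.resize(f['frame'][170:290,230:410,::-1],None,fx=4.4,fy=4.4,interpolation=cv2.INTER_CUBIC))
for n,(u,v) in dict(big=(349,249),small=(384,240),red=(368,198)).items():
    p=pt(f,u,v); w=P[v-25:v+26,u-25:u+26].reshape(-1,3); m=w[(abs(w[:,2]-p[2])<5)]
    m=m[np.hypot(*(m[:,:2]-p[:2]).T)<50]
    (c,r)=cv2.minEnclosingCircle(m[:,:2].astype(np.float32)); print(n,p.round(),'c',np.round(c),'r',round(r),'area r',(m[:,:2].max(0)-m[:,:2].min(0)).round())
# red bracket px
w=f['frame'].astype(int)
for n,(a,b,c,d) in dict(bracket=(215,265,265,320),glue=(155,180,232,255)).items():
    q=P[a:b,c:d]; im=w[a:b,c:d]; m=(im[...,0]>90)&(im[...,1]<60); print(n,q[m].min(0).round(),q[m].max(0).round(),q[m].mean(0).round())
m=(P[...,2]>140)&(P[...,2]<175); m[:, :155]=0; m[:,250:]=0; m[:185]=0; m[:215]&=True; m[215:]=0
q=P[m]; print('rail',len(q)); c=q[:,:2].mean(0); 
vx=cv2.fitLine(q[:,:2].astype(np.float32),cv2.DIST_HUBER,0,.01,.01).ravel(); print(vx, np.percentile(q[:,2],[5,50,90]))
print(q[:,1].min(),q[:,1].max())
q=P[190:230,135:172].reshape(-1,3); q=q[q[:,2]>170]; print('tape',q.min(0),q.max(0),q.mean(0))
E
```

```text
big [ 443. -183.  101.] c [ 446. -189.] r 38 area r [71. 74.]
small [ 468. -301.   75.] c [ 473. -309.] r 27 area r [52. 53.]
red [ 605. -261.   90.] c [ 610. -265.] r 30 area r [57. 57.]
bracket [282. -77.  37.] [ 538.   56. 1562.] [503.  -3. 117.]
glue [714. 132.   6.] [744. 167.  80.] [720. 149.  59.]
rail 632
[ 1.2391802e-01 -9.9229246e-01  6.1782922e+02  2.7683771e+02] [149.93209003 158.56248784 170.8195816 ]
147.20802071037616 407.5500300124902
tape [282.09055578  32.69107916 170.00660416] [ 624.39334012  420.36701681 1562.11631291] [588.43048112 383.53441048 219.04522186]
```

View pics/c1.png

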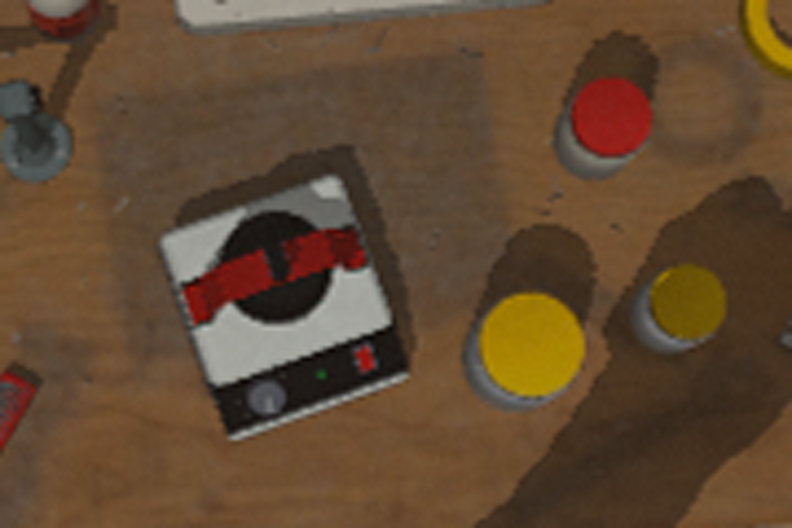

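The crop shows the big yellow lid at crop (532,345), 101 mm tall and 74 mm across, which makes it the look-alike. The small one at crop (688,303), in the arm's shadow, is 75 mm tall with a lid about 54 mm across, so it fits the description and is the target. Next I'll measure the grip, the ring and the rail precisely.

```bash
python3 - <<'E'
from h import *
f=dict(np.load('pics/top0.npz')); P=cloud(f); I=f['frame'].astype(int); F=np.float32
def rect(q): return cv2.minAreaRect(q[:,:2].astype(F))
B=P[205:275,260:330].reshape(-1,3); C=I[205:275,260:330].reshape(-1,3)
g=B[(B[:,2]>137)&(B[:,2]<155)]; print('grip',len(g),g.mean(0).round(1),g[:,2].max().round(),rect(g))
red=(C[:,0]>80)&(C[:,1]<60)&(C[:,2]<60)&(B[:,2]>85)&(B[:,2]<130); r=B[red]; print('arch',len(r),r.mean(0).round(1),rect(r))
k=B[(B[:,2]>90)&(B[:,2]<102)&~red&(C.max(1)<70)]; print('ring',len(k),k.mean(0).round(1),cv2.minEnclosingCircle(k[:,:2].astype(F)))
d=B[(B[:,2]>50)&(B[:,2]<61)]; print('deck',len(d),rect(d))
J=P[220:260,370:400].reshape(-1,3); j=J[(J[:,2]>70)&(J[:,2]<82)]; print('jar',len(j),j.mean(0).round(1),(j.min(0)+j.max(0))/2,rect(j))
for n in('top','side'):
    f=dict(np.load(f'pics/{n}0.npz')); P=cloud(f).reshape(-1,3)
    a=P[(P[:,0]>560)&(P[:,0]<680)&(P[:,1]>130)&(P[:,1]<480)&(P[:,2]>100)&(P[:,2]<230)]
    t=a[(a[:,2]>153)&(a[:,2]<163)]; 
    for y in range(140,480,20):
        s=t[abs(t[:,1]-y)<10]; s2=a[abs(a[:,1]-y)<10]
        if len(s2): print(n,y,len(s),s.mean(0).round() if len(s) else '',s2.min(0).round(),s2.max(0).round())
    po=P[(P[:,0]>540)&(P[:,0]<700)&(P[:,1]>100)&(P[:,1]<480)&(P[:,2]>20)&(P[:,2]<60)]
    gl=P[(P[:,0]>650)&(P[:,0]<780)&(P[:,1]>90)&(P[:,1]<200)&(P[:,2]>80)&(P[:,2]<160)];print('glue',gl.mean(0),gl.max(0),gl.min(0))
    lo=po[po[:,1]<250]; print('post lo',lo.mean(0),'hi',po[po[:,1]>330].mean(0))
E
```

```text
grip 35 [512.9 -10.3 143.3] 149.0 ((512.7593994140625, -10.294761657714844), (24.904890060424805, 12.680072784423828), 13.077678680419922)
arch 213 [511.9  -3.8 106. ] ((514.0781860351562, -9.395866394042969), (27.612316131591797, 107.0447998046875), 14.89834976196289)
ring 100 [522.2  -6.5  94.9] ((515.1869506835938, -10.608308792114258), 40.48408508300781)
deck 955 ((497.1693420410156, -15.59075927734375), (153.14208984375, 142.3726348876953), 16.230884552001953)
jar 220 [ 472.6 -308.4   75.6] [ 473.25700912 -308.26278244   75.96684098] ((472.6651916503906, -309.08001708984375), (51.49653625488281, 53.29867935180664), 39.93021011352539)
top 140 4 [634. 148. 159.] [628. 147. 148.] [644. 150. 160.]
top 160 32 [633. 160. 159.] [621. 150. 102.] [648. 169. 169.]
top 180 28 [633. 179. 158.] [620. 170. 108.] [645. 188. 169.]
top 200 26 [629. 200. 157.] [621. 190. 147.] [637. 210. 161.]
top 220 25 [626. 219. 157.] [618. 210. 151.] [634. 229. 161.]
top 240 26 [624. 240. 157.] [616. 231. 148.] [632. 249. 162.]
top 260 28 [619. 259. 157.] [611. 250. 151.] [628. 269. 165.]
top 280 26 [618. 279
[... 1349 characters left out ...]
57.] [605. 312. 147.] [618. 330. 159.]
side 340 25 [608. 339. 157.] [603. 331. 147.] [617. 346. 159.]
side 360 3 [584. 362. 158.] [560. 351. 142.] [608. 370. 166.]
side 380 46 [570. 381. 158.] [560. 371. 100.] [635. 390. 174.]
side 400 40 [569. 401. 158.] [560. 390. 146.] [635. 410. 174.]
side 420 135 [597. 420. 158.] [560. 410. 100.] [651. 430. 174.]
side 440 44 [590. 442. 160.] [581. 430. 100.] [647. 450. 165.]
side 460 63 [594. 456. 158.] [580. 450. 100.] [607. 464. 165.]
glue [751.44960651 152.18763454 120.60507196] [779.99634147 199.33285702 159.61995216] [719.47215761  90.30307713  80.8607862 ]
post lo [632.69734019 171.56189735  39.63937304] hi [592.69626712 447.9481177   39.60835432]
```

The small jar is at (473,-308), and the bracket grip is at (513,-10) with the bracket's y axis at about 15°. The rail's free point is at (619.5,265.5), with the tube at about 98.3° in world axes. I'm moving over the bracket now.

{"op": "drive_tool", "data": {"motion": [{"gripper": -1, "dp": [0, 0, 0], "turn": 0.098}, {"gripper": -1, "dp": [27, -30, 0], "turn": 0}, {"gripper": -1, "dp": [27, -30, 0], "turn": 0}, {"gripper": -1, "dp": [27, -30, 0], "turn": 0}, {"gripper": -1, "dp": [27, -30, 0], "turn": 0}, {"gripper": -1, "dp": [27, -30, 0], "turn": 0}, {"gripper": -1, "dp": [27, -30, 0], "turn": 0}, {"gripper": -1, "dp": [27, -30, 0], "turn": 0}, {"gripper": -1, "dp": [27, -30, 0], "turn": 0}, {"gripper": -1, "dp": [27, -30, 0], "turn": 0}, {"gripper": -1, "dp": [27, -30, 0], "turn": 0}, {"gripper": -1, "dp": [27, -30, 0], "turn": 0}], "grip_force": 30}}

```text
clock: 1.3
position: [421.8, -187.8, 222.4]
tool_rot: [180.0, 0.0, 15.0]
contact_force: [0.4, -0.4, 0.4]
grip_width: 0.998
finger_force: 0.0
```

```bash
cat > go.py <<'E'
import sys; from h import *
# usage: go.py x y z [yaw]  -> total shift in tool axes (after turning)
a=[float(v) for v in sys.argv[1:]]; s=sense(); p=s['position']; psi=s['tool_rot'][2]
y=a[3] if len(a)>3 else psi; c,d=np.cos(np.radians(y)),np.sin(np.radians(y)); e=np.array(a[:3])-p
print('t',round(s['clock'],2),'pos',p.round(1),'rot',np.round(s['tool_rot'],1),'F',np.round(s['contact_force'],1),'w',round(s['grip_width']*87,1),'fin',s['finger_force'],'J',np.round(s['joint_pos']))
print('turn rad',round(np.radians(psi-y),3),'tool shift',np.round([c*e[0]+d*e[1],d*e[0]-c*e[1],-e[2]],1))
E
python3 go.py 513 -10 230 15
```

```text
t 1.3 pos [ 421.8 -187.8  222.4] rot [180.   0.  15.] F [ 0.4 -0.4  0.4] w 86.9 fin 0.0 J [ 43.  -0. -24. 106.  -0.  74. -56.]
turn rad -0.0 tool shift [ 134.1 -148.1   -7.6]
```

{"op": "drive_tool", "data": {"motion": [{"gripper": -1, "dp": [27, -30, 0], "turn": 0}, {"gripper": -1, "dp": [27, -30, 0], "turn": 0}, {"gripper": -1, "dp": [27, -30, 0], "turn": 0}, {"gripper": -1, "dp": [27, -30, 0], "turn": 0}, {"gripper": -1, "dp": [26, -28, 0], "turn": 0}, {"gripper": -1, "dp": [0, 0, 25], "turn": 0}, {"gripper": -1, "dp": [0, 0, 25], "turn": 0}, {"gripper": -1, "dp": [0, 0, 0], "turn": 0}]}}

```text
clock: 2.1
position: [510.6, -11.6, 169.4]
tool_rot: [-179.9, 0.3, 15.0]
contact_force: [-0.3, -0.9, 0.7]
grip_width: 1.001
finger_force: 0.0
```

```bash
python3 go.py 513 -10 117 15; python3 - <<'E'
from h import *
f=shot('side','s1'); cv2.imwrite('pics/c2.png',cv2.resize(f['frame'][130:270,220:380,::-1],None,fx=4,fy=4,interpolation=cv2.INTER_CUBIC))
E
```

```text
t 2.1 pos [510.6 -11.6 169.4] rot [-179.9    0.3   15. ] F [-0.3 -0.9  0.7] w 87.1 fin 0.0 J [ 29.  10. -35. 103.   6.  69. -84.]
turn rad 0.001 tool shift [ 2.8 -1.  52.4]
```

View pics/c2.png

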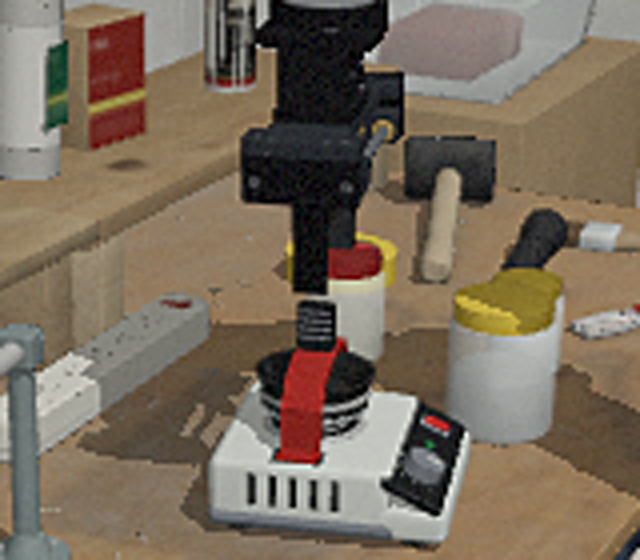

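The crop shows the finger (312,245) right above the grip tab (317,322) and in line with it. I'm going down and gripping.

{"op": "drive_tool", "data": {"motion": [{"gripper": -1, "dp": [2, 0, 15], "turn": 0}, {"gripper": -1, "dp": [0, 0, 15], "turn": 0}, {"gripper": -1, "dp": [0, 0, 12], "turn": 0}, {"gripper": -1, "dp": [0, 0, 10], "turn": 0}, {"gripper": 1, "dp": [0, 0, 0], "turn": 0}, {"gripper": 1, "dp": [0, 0, 0], "turn": 0}, {"gripper": 1, "dp": [0, 0, 0], "turn": 0}, {"gripper": 1, "dp": [0, 0, 0], "turn": 0}, {"gripper": 1, "dp": [0, 0, 0], "turn": 0}, {"gripper": 1, "dp": [0, 0, 0], "turn": 0}, {"gripper": 1, "dp": [0, 0, 0], "turn": 0}, {"gripper": 1, "dp": [0, 0, 0], "turn": 0}], "grip_force": 35}}

```text
clock: 3.35
position: [514.6, -11.2, 120.6]
tool_rot: [180.0, -0.0, 15.0]
contact_force: [0.0, -0.9, 0.5]
grip_width: 0.355
finger_force: 0.0
```

```bash
python3 go.py 513 -10 270 15
```

```text
t 3.35 pos [514.6 -11.2 120.6] rot [180.  -0.  15.] F [ 0.  -0.9  0.5] w 30.9 fin 0.0 J [ 28.  13. -35. 106.   8.  63. -85.]
turn rad 0.0 tool shift [  -1.3   -1.6 -149.4]
```

{"op": "drive_tool", "data": {"motion": [{"gripper": 1, "dp": [-1, 0, 3], "turn": 0}, {"gripper": 1, "dp": [0, 0, 0], "turn": 0}, {"gripper": 1, "dp": [0, 0, 0], "turn": 0}, {"gripper": 1, "dp": [0, 0, 0], "turn": 0}, {"gripper": 1, "dp": [0, 0, 0], "turn": 0}, {"gripper": 1, "dp": [0, 0, 0], "turn": 0}, {"gripper": 1, "dp": [0, 0, 0], "turn": 0}, {"gripper": 1, "dp": [0, 0, -10], "turn": 0}, {"gripper": 1, "dp": [0, 0, -20], "turn": 0}, {"gripper": 1, "dp": [0, 0, -20], "turn": 0}]}}

```text
clock: 4.35
position: [513.5, -11.4, 168.7]
tool_rot: [-180.0, 0.0, 15.0]
contact_force: [0.4, 0.7, -1.0]
grip_width: 0.137
finger_force: 35.0
```

```bash
python3 go.py 513 -10 270 15
```

```text
t 4.35 pos [513.5 -11.4 168.7] rot [-180.    0.   15.] F [ 0.4  0.7 -1. ] w 11.9 fin 34.98482854105532 J [ 29.  10. -35. 103.   6.  69. -84.]
turn rad 0.0 tool shift [-1.000e-01 -1.400e+00 -1.013e+02]
```

{"op": "drive_tool", "data": {"motion": [{"gripper": 1, "dp": [0, 0, -33], "turn": 0}, {"gripper": 1, "dp": [0, 0, -33], "turn": 0}, {"gripper": 1, "dp": [0, 0, -33], "turn": -0.145}, {"gripper": 1, "dp": [0, 0, 0], "turn": -0.145}, {"gripper": 1, "dp": [0, 0, 0], "turn": -0.145}, {"gripper": 1, "dp": [0, 0, 0], "turn": -0.145}, {"gripper": 1, "dp": [0, 0, 0], "turn": -0.145}, {"gripper": 1, "dp": [0, 0, 0], "turn": -0.145}, {"gripper": 1, "dp": [0, 0, 0], "turn": -0.145}, {"gripper": 1, "dp": [0, 0, 0], "turn": -0.145}, {"gripper": 1, "dp": [0, 0, 0], "turn": -0.145}, {"gripper": 1, "dp": [0, 0, 0], "turn": -0.145}]}}

```text
clock: 5.55
position: [513.6, -11.3, 267.3]
tool_rot: [180.0, 0.0, 98.4]
contact_force: [0.2, 0.4, -2.9]
grip_width: 0.135
finger_force: 35.0
```

```bash
python3 go.py 619.5 265.5 268 98.3; python3 - <<'E'
from h import *
f=shot('side','s2'); P=cloud(f).reshape(-1,3); C=f['frame'].reshape(-1,3).astype(int)
m=(C[:,0]>90)&(C[:,1]<60)&(C[:,2]<60)&(P[:,2]>150)&(P[:,2]<290)&(abs(P[:,0]-513)<110)&(abs(P[:,1]+11)<60)
q=P[m]; print(len(q),q.min(0).round(),q.max(0).round())
f=shot('top','t2'); P=cloud(f); I=f['frame'].astype(int); B=P.reshape(-1,3); C=I.reshape(-1,3)
k=(B[:,2]>88)&(B[:,2]<102)&(abs(B[:,0]-514)<60)&(abs(B[:,1]+10)<60)&(C.max(1)<80); k=B[k]; print('ring',len(k),k.mean(0), (k.min(0)+k.max(0))/2)
E
```

```text
t 5.55 pos [513.6 -11.3 267.3] rot [180.    0.   98.4] F [ 0.2  0.4 -2.9] w 11.7 fin 34.983991803601384 J [ 34.   7. -41.  95.   4.  80.   1.]
turn rad 0.002 tool shift [258.6 144.7  -0.7]
238 [445. -30. 207.] [579.  16. 263.]
ring 21 [508.26614397  25.21320708  93.52175649] [507.1579153   23.52882458  94.45352585]
```

{"op": "drive_tool", "data": {"motion": [{"gripper": 1, "dp": [32, 18, 0], "turn": 0}, {"gripper": 1, "dp": [32, 18, 0], "turn": 0}, {"gripper": 1, "dp": [32, 18, 0], "turn": 0}, {"gripper": 1, "dp": [32, 18, 0], "turn": 0}, {"gripper": 1, "dp": [32, 18, 0], "turn": 0}, {"gripper": 1, "dp": [32, 18, 0], "turn": 0}, {"gripper": 1, "dp": [32, 18, 0], "turn": 0}, {"gripper": 1, "dp": [34, 18, 0], "turn": 0}, {"gripper": 1, "dp": [0, 0, 0], "turn": 0}]}}

```text
clock: 6.55
position: [618.7, 270.2, 265.6]
tool_rot: [-179.9, -0.2, 98.2]
contact_force: [-0.4, -0.7, -2.1]
grip_width: 0.135
finger_force: 35.0
```

```bash
python3 go.py 619.5 265.5 171 98.3; python3 - <<'E'
from h import *
f=shot('side','s3'); cv2.imwrite('pics/c3.png',cv2.resize(f['frame'][140:300,130:300,::-1],None,fx=3.5,fy=3.5,interpolation=cv2.INTER_CUBIC))
P=cloud(f).reshape(-1,3); C=f['frame'].reshape(-1,3).astype(int)
m=(C[:,0]>90)&(C[:,1]<60)&(C[:,2]<60)&(P[:,2]>150)&(P[:,2]<290)&(abs(P[:,0]-619)<110)&(abs(P[:,1]-265)<60)
q=P[m]; print(len(q),q.min(0).round(),q.max(0).round())
for n,g in(('side',f),('top',shot('top','t3'))):
    P=cloud(g).reshape(-1,3)
    for y in(225,245,265,285,305):
        s=P[(abs(P[:,1]-y)<10)&(abs(P[:,0]-619)<20)&(abs(P[:,2]-155)<8)]; print(n,y,len(s),s.mean(0).round(1) if len(s) else '')
    k=P[(P[:,2]>88)&(P[:,2]<102)&(abs(P[:,0]-514)<60)&(abs(P[:,1]+10)<60)]; print('ring',n,len(k),k.mean(0).round(1),((k.min(0)+k.max(0))/2).round(1), cv2.minEnclosingCircle(k[:,:2].astype(np.float32)))
E
```

```text
t 6.55 pos [618.7 270.2 265.6] rot [-179.9   -0.2   98.2] F [-0.4 -0.7 -2.1] w 11.8 fin 34.98513146303594 J [  1.  31. -45.  69.  21.  88. -32.]
turn rad -0.002 tool shift [-4.7  0.1 94.6]
382 [549. 251. 205.] [682. 297. 262.]
side 225 29 [623.9 225.8 155.4]
side 245 30 [621.1 244.8 155. ]
side 265 37 [617.8 265.3 154.6]
side 285 29 [615.1 285.6 155.3]
side 305 38 [612.3 305.  155. ]
ring side 197 [516.8 -13.9  93.2] [516.9  -9.3  93.1] ((519.3025512695312, -8.164864540100098), 44.875728607177734)
top 225 0 
top 245 0 
top 265 0 
top 285 0 
top 305 0 
ring top 175 [516.3 -11.1  94. ] [514.6 -11.   95. ] ((514.4431762695312, -10.755285263061523), 41.56118392944336)
```

View pics/c3.png

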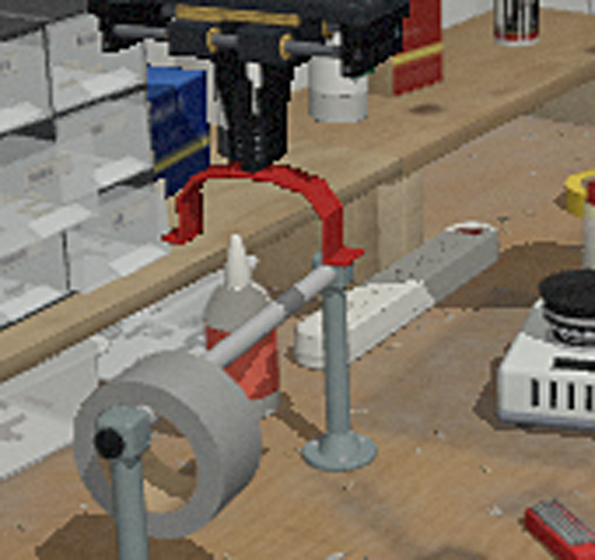

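The crop shows the bracket held level, its arch (255,170) across the tube and a leg on either side, clear of the tape and post. I'm lowering it.

{"op": "drive_tool", "data": {"motion": [{"gripper": 1, "dp": [-4, 0, 20], "turn": 0}, {"gripper": 1, "dp": [0, 0, 20], "turn": 0}, {"gripper": 1, "dp": [0, 0, 20], "turn": 0}, {"gripper": 1, "dp": [0, 0, 20], "turn": 0}, {"gripper": 1, "dp": [0, 0, 7], "turn": 0}, {"gripper": 1, "dp": [0, 0, 3], "turn": 0}, {"gripper": 1, "dp": [0, 0, 0], "turn": 0}]}}

```text
clock: 7.35
position: [620.9, 259.7, 177.3]
tool_rot: [180.0, 0.0, 98.0]
contact_force: [0.6, 0.5, -0.5]
grip_width: 0.135
finger_force: 35.0
```

{"op": "drive_tool", "data": {"motion": [{"gripper": 1, "dp": [0, 0, 3], "turn": 0}, {"gripper": 1, "dp": [0, 0, 2], "turn": 0}, {"gripper": 1, "dp": [0, 0, 0], "turn": 0}]}}

```text
clock: 7.65
position: [620.5, 260.3, 171.6]
tool_rot: [180.0, 0.0, 98.1]
contact_force: [-0.2, 0.5, -2.4]
grip_width: 0.138
finger_force: 35.0
```

```bash
python3 go.py 619.5 265.5 168 98.3; python3 - <<'E'
from h import *
f=shot('side','s4'); cv2.imwrite('pics/c4.png',cv2.resize(f['frame'][160:300,140:290,::-1],None,fx=4,fy=4,interpolation=cv2.INTER_CUBIC))
P=cloud(f).reshape(-1,3); C=f['frame'].reshape(-1,3).astype(int)
m=(C[:,0]>90)&(C[:,1]<60)&(C[:,2]<60)&(P[:,2]>90)&(P[:,2]<290)&(abs(P[:,0]-619)<90)&(abs(P[:,1]-265)<60)
q=P[m]; print(len(q),q.min(0).round(),q.max(0).round())
E
```

```text
t 7.65 pos [620.5 260.3 171.6] rot [180.    0.   98.1] F [-0.2  0.5 -2.4] w 12.0 fin 34.984686244279146 J [  3.  33. -44.  78.  23.  78. -33.]
turn rad -0.004 tool shift [ 5.3 -0.2  3.6]
354 [551. 241. 111.] [672. 287. 168.]
```

View pics/c4.png

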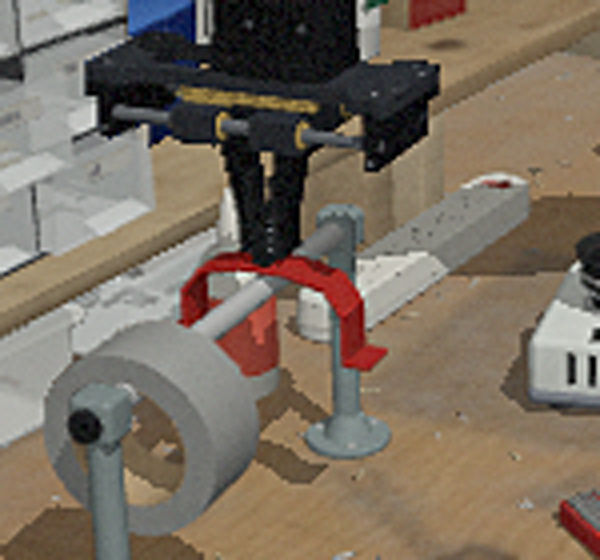

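The crop shows the arch (270,262) just above the tube, astride it, with about 3–4 mm to go.

{"op": "drive_tool", "data": {"motion": [{"gripper": 1, "dp": [0, 0, 2], "turn": 0}, {"gripper": 1, "dp": [0, 0, 1.5], "turn": 0}, {"gripper": 1, "dp": [0, 0, 0], "turn": 0}]}}

```text
clock: 8.0
position: [620.6, 260.3, 168.3]
tool_rot: [180.0, 0.0, 98.1]
contact_force: [-0.9, 0.9, 0.3]
grip_width: 0.136
finger_force: 35.0
```

{"op": "drive_tool", "data": {"motion": [{"gripper": 1, "dp": [0, 0, 1], "turn": 0}, {"gripper": 1, "dp": [0, 0, 0], "turn": 0}]}}

```text
clock: 8.2
position: [620.6, 260.4, 168.2]
tool_rot: [180.0, 0.0, 98.1]
contact_force: [-3.1, -1.9, 6.9]
grip_width: 0.135
finger_force: 35.0
```

It's in contact at the expected height. I'm releasing it.

{"op": "drive_tool", "data": {"motion": [{"gripper": 0.8, "dp": [0, 0, -0.5], "turn": 0}, {"gripper": 0.6, "dp": [0, 0, 0], "turn": 0}, {"gripper": 0.4, "dp": [0, 0, 0], "turn": 0}, {"gripper": 0.4, "dp": [0, 0, 0], "turn": 0}, {"gripper": 0.4, "dp": [0, 0, 0], "turn": 0}, {"gripper": 0.4, "dp": [0, 0, -10], "turn": 0}, {"gripper": 0.4, "dp": [0, 0, -20], "turn": 0}, {"gripper": 0.4, "dp": [0, 0, -30], "turn": 0}, {"gripper": 0.4, "dp": [0, 0, -30], "turn": 0}]}}

```text
clock: 9.1
position: [620.4, 260.2, 259.1]
tool_rot: [-180.0, -0.0, 98.1]
contact_force: [-0.2, 0.6, 0.0]
grip_width: 0.3
finger_force: 0.0
```

```bash
python3 go.py 472.7 -308.6 230 98; python3 - <<'E'
from h import *
f=shot('side','s5')
P=cloud(f).reshape(-1,3); C=f['frame'].reshape(-1,3).astype(int)
m=(C[:,0]>90)&(C[:,1]<60)&(C[:,2]<60)&(P[:,2]>90)&(P[:,2]<290)&(abs(P[:,0]-619)<90)&(abs(P[:,1]-265)<60)
q=P[m]; print(len(q),q.min(0).round(),q.max(0).round())
cv2.imwrite('pics/c5.png',cv2.resize(f['frame'][120:290,140:310,::-1],None,fx=3.5,fy=3.5,interpolation=cv2.INTER_CUBIC))
E
```

```text
t 9.1 pos [620.4 260.2 259.1] rot [-180.    -0.    98.1] F [-0.2  0.6  0. ] w 26.1 fin 0.0 J [  2.  31. -45.  70.  21.  87. -31.]
turn rad 0.001 tool shift [-542.7 -225.4   29.1]
369 [556. 242. 103.] [684. 286. 164.]
```

View pics/c5.png

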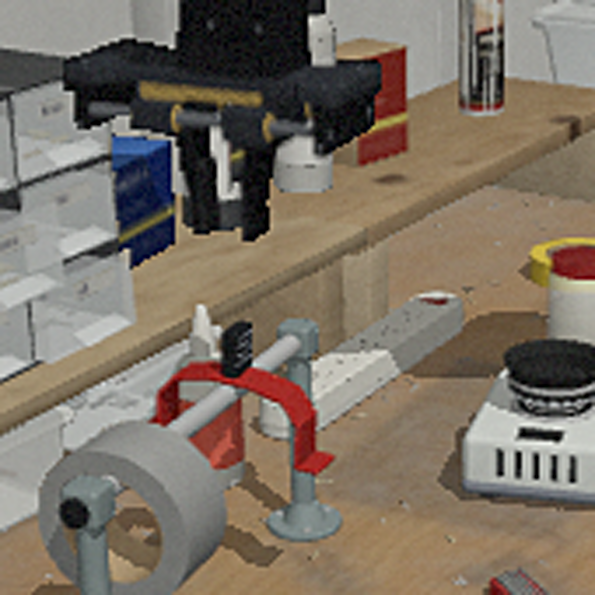

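The crop shows the bracket hanging free, astride the tube at (235,370), with the gripper clear. I'm moving on to the jar.

{"op": "drive_tool", "data": {"motion": [{"gripper": -1, "dp": [-42, -17.5, 0], "turn": 0}, {"gripper": -1, "dp": [-42, -17.5, 0], "turn": 0}, {"gripper": -1, "dp": [-42, -17.5, 0], "turn": 0}, {"gripper": -1, "dp": [-42, -17.5, 0], "turn": 0}, {"gripper": -1, "dp": [-42, -17.5, 0], "turn": 0}, {"gripper": -1, "dp": [-42, -17.5, 0], "turn": 0}, {"gripper": -1, "dp": [-42, -17.5, 0], "turn": 0}, {"gripper": -1, "dp": [-42, -17.5, 0], "turn": 0}, {"gripper": -1, "dp": [-42, -17.5, 0], "turn": 0}, {"gripper": -1, "dp": [-42, -17.5, 0], "turn": 0}, {"gripper": -1, "dp": [-42, -17.5, 0], "turn": 0}, {"gripper": -1, "dp": [0, 0, 0], "turn": 0}]}}

```text
clock: 10.35
position: [492.4, -231.4, 257.7]
tool_rot: [-179.9, 0.1, 97.5]
contact_force: [-0.0, -0.5, -0.4]
grip_width: 0.999
finger_force: 0.0
```

```bash
python3 go.py 472.7 -308.6 150 98; python3 - <<'E'
from h import *
f=shot('top','t6'); P=cloud(f).reshape(-1,3); C=f['frame'].reshape(-1,3).astype(int)
j=P[(abs(P[:,0]-473)<40)&(abs(P[:,1]+309)<40)&(abs(P[:,2]-76)<5)]; print('jar',len(j),j.mean(0).round(1),((j.min(0)+j.max(0))/2).round(1))
f=shot('side','s6'); P=cloud(f).reshape(-1,3)
j=P[(abs(P[:,0]-473)<40)&(abs(P[:,1]+309)<40)&(abs(P[:,2]-76)<5)]; print('jar side',len(j),j.mean(0).round(1) if len(j) else '')
m=(abs(P[:,0]-514)<60)&(abs(P[:,1]+10)<60)&(P[:,2]>88)&(P[:,2]<102); k=P[m]; print('ring side',len(k),k.min(0).round(1),k.max(0).round(1))
E
```

```text
t 10.35 pos [ 492.4 -231.4  257.7] rot [-1.799e+02  1.000e-01  9.750e+01] F [-0.  -0.5 -0.4] w 86.9 fin 0.0 J [ 51.  11. -35.  92.   6.  80.  23.]
turn rad -0.008 tool shift [-73.7 -30.2 107.7]<stdin>:3: RuntimeWarning: Mean of empty slice.
  ret = um.true_divide(
Traceback (most recent call last):
ValueError: zero-size array to reduction operation minimum which has no identity
```

{"op": "drive_tool", "data": {"motion": [{"gripper": -1, "dp": [-25, -10, 0], "turn": 0}, {"gripper": -1, "dp": [-25, -10, 25], "turn": 0}, {"gripper": -1, "dp": [-23, -10, 25], "turn": 0}, {"gripper": -1, "dp": [0, 0, 25], "turn": 0}, {"gripper": -1, "dp": [0, 0, 25], "turn": 0}, {"gripper": -1, "dp": [0, 0, 0], "turn": 0}]}}

```text
clock: 11.0
position: [474.4, -298.7, 155.0]
tool_rot: [-179.8, -0.2, 98.2]
contact_force: [-0.0, 1.1, 0.1]
grip_width: 0.998
finger_force: 0.0
```

```bash
python3 go.py 472.7 -308.6 28 98; python3 - <<'E'
from h import *
for n in('top','side'):
    f=shot(n,n+'7'); P=cloud(f).reshape(-1,3)
    k=P[(abs(P[:,0]-514)<60)&(abs(P[:,1]+10)<60)&(P[:,2]>91)&(P[:,2]<100)]
    if len(k): print(n,len(k),k.min(0).round(1),k.max(0).round(1),cv2.minEnclosingCircle(k[:,:2].astype(np.float32)))
f=dict(np.load('pics/side7.npz')); cv2.imwrite('pics/c7.png',cv2.resize(f['frame'][150:270,250:400,::-1],None,fx=4.5,fy=4.5,interpolation=cv2.INTER_CUBIC))
E
```

```text
t 11.0 pos [ 474.4 -298.7  155. ] rot [-179.8   -0.2   98.2] F [-0.   1.1  0.1] w 86.8 fin 0.0 J [ 55.  17. -32.  97.   9.  69.  29.]
turn rad 0.003 tool shift [ -9.5  -3.1 127. ]
top 142 [473.4 -50.8  91. ] [555.   29.1  99.9] ((514.1542358398438, -10.911478042602539), 41.23692321777344)
side 143 [474.1 -54.7  91.1] [555.5  33.6  99.7] ((514.9300537109375, -10.254718780517578), 44.51106643676758)
```

View pics/c7.png

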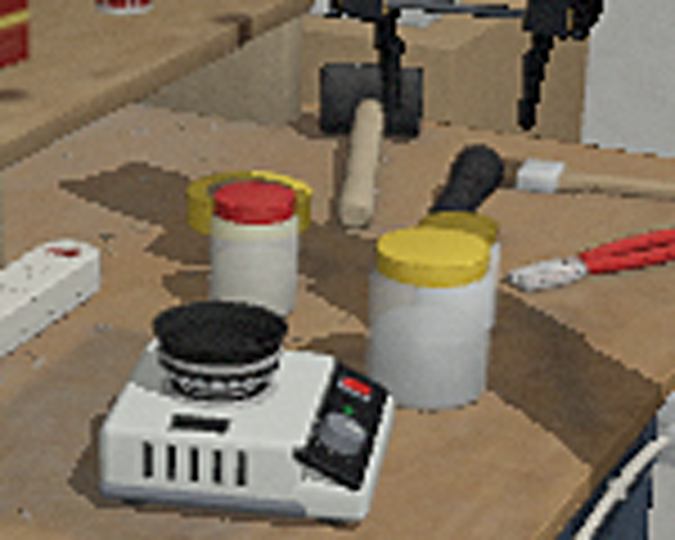

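The crop shows the empty cradle at (222,330) and the big decoy jar in front, with the small target jar half hidden behind it at (470,225). The fingers straddle the space above the target. I'm correcting and descending.

{"op": "drive_tool", "data": {"motion": [{"gripper": -1, "dp": [-9, -3, 0], "turn": 0}, {"gripper": -1, "dp": [0, 0, 20], "turn": 0}, {"gripper": -1, "dp": [0, 0, 20], "turn": 0}, {"gripper": -1, "dp": [0, 0, 10], "turn": 0}, {"gripper": -1, "dp": [0, 0, 0], "turn": 0}, {"gripper": -1, "dp": [0, 0, 0], "turn": 0}]}}

```text
clock: 11.7
position: [474.3, -310.5, 108.7]
tool_rot: [179.9, 0.1, 98.1]
contact_force: [-0.1, -0.6, 1.0]
grip_width: 0.998
finger_force: 0.0
```

```bash
python3 go.py 472.7 -308.6 28 98
```

```text
t 11.7 pos [ 474.3 -310.5  108.7] rot [1.799e+02 1.000e-01 9.810e+01] F [-0.1 -0.6  1. ] w 86.8 fin 0.0 J [ 55.  20. -31.  99.  11.  64.  28.]
turn rad 0.001 tool shift [ 2.1 -1.3 80.7]
```

{"op": "drive_tool", "data": {"motion": [{"gripper": -1, "dp": [2, -1, 15], "turn": 0}, {"gripper": -1, "dp": [0, 0, 15], "turn": 0}, {"gripper": -1, "dp": [0, 0, 15], "turn": 0}, {"gripper": -1, "dp": [0, 0, 15], "turn": 0}, {"gripper": -1, "dp": [0, 0, 12], "turn": 0}, {"gripper": -1, "dp": [0, 0, 8], "turn": 0}, {"gripper": -1, "dp": [0, 0, 0], "turn": 0}, {"gripper": -1, "dp": [0, 0, 0], "turn": 0}]}}

```text
clock: 12.5
position: [472.7, -308.2, 27.7]
tool_rot: [180.0, 0.0, 98.1]
contact_force: [-0.9, -0.1, 0.7]
grip_width: 0.997
finger_force: 0.0
```

```bash
python3 go.py 472.7 -308.6 28 98
```

```text
t 12.5 pos [ 472.7 -308.2   27.7] rot [180.    0.   98.1] F [-0.9 -0.1  0.7] w 86.8 fin 0.0 J [ 53.  25. -29. 103.  15.  55.  25.]
turn rad 0.001 tool shift [-0.4 -0.  -0.3]
```

{"op": "drive_tool", "data": {"motion": [{"gripper": 1, "dp": [0, 0, 0], "turn": 0}, {"gripper": 1, "dp": [0, 0, 0], "turn": 0}, {"gripper": 1, "dp": [0, 0, 0], "turn": 0}, {"gripper": 1, "dp": [0, 0, 0], "turn": 0}, {"gripper": 1, "dp": [0, 0, 0], "turn": 0}, {"gripper": 1, "dp": [0, 0, 0], "turn": 0}, {"gripper": 1, "dp": [0, 0, 0], "turn": 0}, {"gripper": 1, "dp": [0, 0, 0], "turn": 0}, {"gripper": 1, "dp": [0, 0, 0], "turn": 0}], "grip_force": 45}}

```text
clock: 13.4
position: [472.7, -308.3, 27.8]
tool_rot: [180.0, 0.0, 98.1]
contact_force: [1.0, 0.1, 3.4]
grip_width: 0.674
finger_force: 45.0
```

{"op": "drive_tool", "data": {"motion": [{"gripper": 1, "dp": [0, 0, -10], "turn": 0}, {"gripper": 1, "dp": [0, 0, -25], "turn": 0}, {"gripper": 1, "dp": [0, 0, -30], "turn": 0}, {"gripper": 1, "dp": [0, 0, -30], "turn": 0}, {"gripper": 1, "dp": [0, 0, -30], "turn": 0}, {"gripper": 1, "dp": [0, 0, -30], "turn": 0}, {"gripper": 1, "dp": [0, 0, -17], "turn": 0}, {"gripper": 1, "dp": [0, 0, 0], "turn": 0}]}}

```text
clock: 14.2
position: [473.2, -308.6, 202.2]
tool_rot: [179.9, 0.2, 98.1]
contact_force: [0.1, -0.5, -2.7]
grip_width: 0.677
finger_force: 45.0
```

```bash
python3 go.py 514.3 -10.8 200 98
```

```text
t 14.2 pos [ 473.2 -308.6  202.2] rot [179.9   0.2  98.1] F [ 0.1 -0.5 -2.7] w 58.9 fin 45.001644278818276 J [ 56.  15. -32.  93.   8.  74.  30.]
turn rad 0.001 tool shift [289.2  82.1   2.2]
```

{"op": "drive_tool", "data": {"motion": [{"gripper": 1, "dp": [29, 8, 0], "turn": 0}, {"gripper": 1, "dp": [29, 8, 0], "turn": 0}, {"gripper": 1, "dp": [29, 8, 0], "turn": 0}, {"gripper": 1, "dp": [29, 8, 0], "turn": 0}, {"gripper": 1, "dp": [29, 8, 0], "turn": 0}, {"gripper": 1, "dp": [29, 8, 0], "turn": 0}, {"gripper": 1, "dp": [29, 8, 0], "turn": 0}, {"gripper": 1, "dp": [29, 8, 0], "turn": 0}, {"gripper": 1, "dp": [29, 9, 0], "turn": 0}, {"gripper": 1, "dp": [28, 9, 0], "turn": 0}, {"gripper": 1, "dp": [0, 0, 25], "turn": 0}, {"gripper": 1, "dp": [0, 0, 0], "turn": 0}]}}

```text
clock: 15.4
position: [510.6, -10.0, 171.1]
tool_rot: [-179.7, -0.1, 98.2]
contact_force: [-0.2, -1.3, -2.2]
grip_width: 0.676
finger_force: 45.0
```

```bash
python3 go.py 514.3 -10.8 130 98; python3 - <<'E'
from h import *
f=shot('side','s8'); cv2.imwrite('pics/c8.png',cv2.resize(f['frame'][140:270,230:380,::-1],None,fx=4.5,fy=4.5,interpolation=cv2.INTER_CUBIC))
E
```

```text
t 15.4 pos [510.6 -10.  171.1] rot [-1.797e+02 -1.000e-01  9.820e+01] F [-0.2 -1.3 -2.2] w 58.8 fin 45.00152617780259 J [ 36.  11. -44. 103.   8.  70.  -2.]
turn rad 0.003 tool shift [-1.3  3.6 41.1]
```

View pics/c8.png

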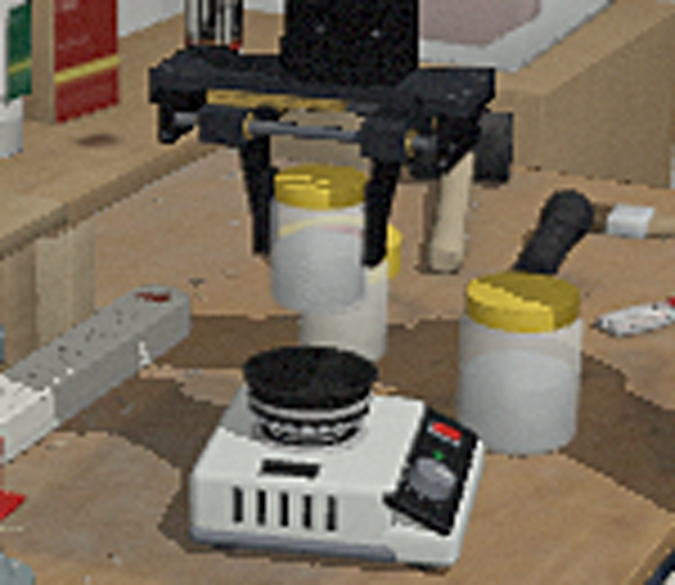

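The crop shows the jar held upright at (320,240), above the cradle at (310,375). I'm letting it settle, then correcting.

{"op": "drive_tool", "data": {"motion": [{"gripper": 1, "dp": [0, 0, 20], "turn": 0}, {"gripper": 1, "dp": [0, 0, 0], "turn": 0}, {"gripper": 1, "dp": [0, 0, 0], "turn": 0}, {"gripper": 1, "dp": [0, 0, 0], "turn": 0}]}}

```text
clock: 15.85
position: [513.4, -10.9, 155.6]
tool_rot: [179.9, 0.0, 98.0]
contact_force: [1.3, 0.3, -0.9]
grip_width: 0.674
finger_force: 45.0
```

```bash
python3 go.py 514.3 -10.8 104 98
```

```text
t 15.85 pos [513.4 -10.9 155.6] rot [179.9   0.   98. ] F [ 1.3  0.3 -0.9] w 58.6 fin 45.00158214184921 J [ 36.  12. -44. 104.   9.  68.  -3.]
turn rad 0.001 tool shift [ 0.   0.9 51.6]
```

{"op": "drive_tool", "data": {"motion": [{"gripper": 1, "dp": [0, 1, 12], "turn": 0}, {"gripper": 1, "dp": [0, 0, 10], "turn": 0}, {"gripper": 1, "dp": [0, 0, 8], "turn": 0}, {"gripper": 1, "dp": [0, 0, 6], "turn": 0}, {"gripper": 1, "dp": [0, 0, 5], "turn": 0}, {"gripper": 1, "dp": [0, 0, 4], "turn": 0}, {"gripper": 1, "dp": [0, 0, 0], "turn": 0}, {"gripper": 1, "dp": [0, 0, 0], "turn": 0}], "grip_force": 55}}

```text
clock: 16.65
position: [514.1, -10.4, 109.7]
tool_rot: [180.0, 0.0, 98.1]
contact_force: [0.8, -0.0, -1.2]
grip_width: 0.673
finger_force: 55.0
```

```bash
python3 go.py 514.3 -10.8 104 98
```

```text
t 16.65 pos [514.1 -10.4 109.7] rot [180.    0.   98.1] F [ 0.8 -0.  -1.2] w 58.6 fin 55.00226078904234 J [ 35.  16. -43. 106.  12.  63.  -5.]
turn rad 0.001 tool shift [-0.5  0.1  5.7]
```

The jar entered the ring without contact. Next I'll seat it and start the press.

{"op": "drive_tool", "data": {"motion": [{"gripper": 1, "dp": [0, 0, 2.5], "turn": 0}, {"gripper": 1, "dp": [0, 0, 2.5], "turn": 0}, {"gripper": 1, "dp": [0, 0, 2], "turn": 0}, {"gripper": 1, "dp": [0, 0, 0], "turn": 0}]}}

```text
clock: 17.05
position: [514.1, -10.4, 102.7]
tool_rot: [180.0, 0.0, 98.1]
contact_force: [-1.6, -0.9, 3.9]
grip_width: 0.671
finger_force: 55.0
```

{"op": "drive_tool", "data": {"motion": [{"gripper": 1, "dp": [0, 0, 3], "turn": 0}, {"gripper": 1, "dp": [0, 0, 3], "turn": 0}, {"gripper": 1, "dp": [0, 0, 0], "turn": 0}]}}

```text
clock: 17.35
position: [514.2, -10.5, 96.9]
tool_rot: [180.0, 0.0, 98.1]
contact_force: [-3.4, -1.0, 8.3]
grip_width: 0.673
finger_force: 55.0
```

{"op": "drive_tool", "data": {"motion": [{"gripper": 1, "dp": [0, 0, 2], "turn": 0}, {"gripper": 1, "dp": [0, 0, 1.5], "turn": 0}, {"gripper": 1, "dp": [0, 0, 0], "turn": 0}, {"gripper": 1, "dp": [0, 0, 0], "turn": 0}]}}

```text
clock: 17.75
position: [514.2, -10.5, 93.8]
tool_rot: [180.0, 0.0, 98.1]
contact_force: [-4.0, 0.5, 10.7]
grip_width: 0.676
finger_force: 55.0
```

{"op": "drive_tool", "data": {"motion": [{"gripper": 1, "dp": [0, 0, 1.5], "turn": 0}, {"gripper": 1, "dp": [0, 0, 0.5], "turn": 0}, {"gripper": 1, "dp": [0, 0, 0], "turn": 0}]}}

```text
clock: 18.05
position: [514.2, -10.5, 91.9]
tool_rot: [180.0, 0.0, 98.1]
contact_force: [-5.7, -1.8, 12.0]
grip_width: 0.672
finger_force: 55.0
```

{"op": "drive_tool", "data": {"motion": [{"gripper": 1, "dp": [0, 0, 0.5], "turn": 0}, {"gripper": 1, "dp": [0, 0, 0], "turn": 0}, {"gripper": 1, "dp": [0, 0, 0], "turn": 0}]}}

```text
clock: 18.35
position: [514.2, -10.5, 91.7]
tool_rot: [180.0, 0.1, 98.1]
contact_force: [-6.1, -0.8, 14.4]
grip_width: 0.676
finger_force: 55.0
```

{"op": "drive_tool", "data": {"motion": [{"gripper": 1, "dp": [0, 0, 0.5], "turn": 0}, {"gripper": 1, "dp": [0, 0, 0], "turn": 0}, {"gripper": 1, "dp": [0, 0, 0], "turn": 0}]}}

```text
clock: 18.65
position: [514.3, -10.5, 91.7]
tool_rot: [180.0, 0.1, 98.1]
contact_force: [-9.2, -0.6, 21.4]
grip_width: 0.672
finger_force: 55.0
```

{"op": "drive_tool", "data": {"motion": [{"gripper": 1, "dp": [0, 0, 0.3], "turn": 0}, {"gripper": 1, "dp": [0, 0, 0], "turn": 0}, {"gripper": 1, "dp": [0, 0, 0], "turn": 0}]}}

```text
clock: 18.95
position: [514.3, -10.5, 91.6]
tool_rot: [180.0, 0.1, 98.1]
contact_force: [-10.5, -1.0, 24.3]
grip_width: 0.675
finger_force: 55.0
```

```bash
python3 go.py 514.3 -10.8 92 98; python3 - <<'E'
from h import *
f=shot('side','s9'); cv2.imwrite('pics/c9.png',cv2.resize(f['frame'][150:300,150:380,::-1],None,fx=3.4,fy=3.4,interpolation=cv2.INTER_CUBIC))
E
```

```text
t 18.95 pos [514.3 -10.5  91.6] rot [1.80e+02 1.00e-01 9.81e+01] F [-10.5  -1.   24.3] w 58.7 fin 55.0088995549595 J [ 34.  17. -43. 107.  13.  61.  -6.]
turn rad 0.001 tool shift [-0.3 -0.  -0.4]
```

View pics/c9.png

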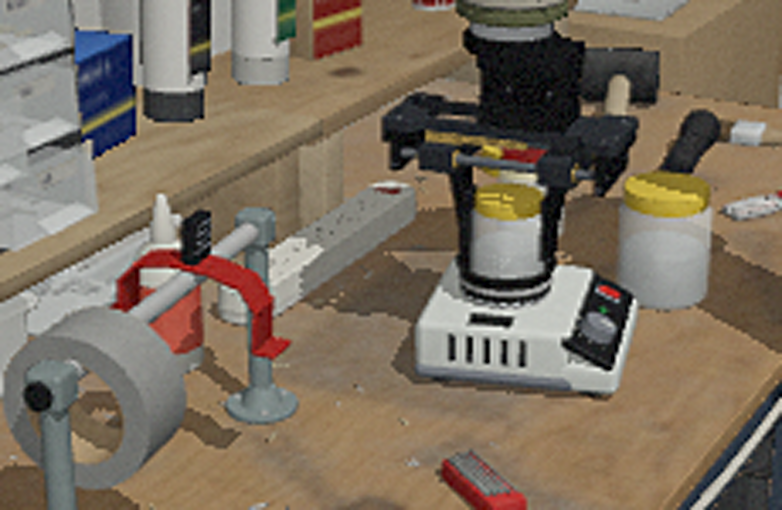

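The picture shows the jar upright in the pressed cradle at (508,270), with the bracket still hung on the rail at (200,265). The force has risen from 12 N to 24 N with no more travel, at 12 mm below the rest height, so the cradle is on its hard stop. I'm handing in.

```bash
python3 -c "
from bench import *
print(hand_in())"
```

```text
the job is handed in; nothing more can be done
None
```

I hung the red bracket astride the free part of the rail, then stood the small yellow-lidded jar in the cradle. The arm is holding it against the hard stop at about 24 N, and the job was handed in at about 19 s on the clock.

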